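# Feed one rotor from the magazine and push it onto the green pad

### The arm

A 6-joint arm with a two-finger parallel gripper is mounted at the origin on a cart in front of the work surface, level with it; the furniture and walls round the work are solid. World frame = base frame: x ahead of the robot, y to its left, z up, the work surface at z = 0. Lengths are in mm, angles in rad, forces in N, time in s.
With the tool pointing down it reaches from about 350 to 875 mm from the base axis. Payload 4.2 kg.
Tool frame: the origin (TCP) lies midway between the tips of the shut fingers; the grasp point (between the pads) lies 19 mm behind it; z points along the fingers, y is the line along which they close (so a half turn about z gives the same grasp; the last joint's range is limited). The gripper opens to 85 mm and grips with 20 to 120 N. Pads are 22 mm wide; open, the fingers measure 114 mm over their backs; the gripper's body (76 mm by 85 mm) begins 54 mm behind the grasp point. The pads swing forward as they close: fully open they stand 13 mm farther back than shut.
Start: joints at [1.468, 0.385, 0.008, 0, -1.194, -0.259], TCP at [221.191, 584.529, 231.312] pointing down, gripper open.
Joint ranges: [-3.14, 3.14], [-1.21, 2.06], [-1.07, 1.41], [-3.16, 2.05], [-2.99, -0.16], [-3.1, 3.1]. Speed limits (rad/s): [2.79, 2.79, 3.14, 3.14, 3.14, 3.14].

### API

Orientations are given as a unit quaternion [x, y, z, w].
In Python, from bench import arm gives the robot as it stands. The module is installed in compiled form; this text tells all that it offers.
- The arm moves only by the shell command python3 -m handwheel 'ROWS' [OPENING]. ROWS is JSON, a list of rows, each an object of numbers: "x", "y", "z": the shift along the world's x, y, z each as a share of 20 cm, from -1 to 1; "ax", "ay", "az": the turn, a rotation vector about the world's x, y, z each as a share of 90 degrees, from -1 to 1. In form: [{"x": .., "y": .., "z": .., "ax": .., "ay": .., "az": ..}, ...]. A call has exactly 8 rows; each row shifts and turns the commanded pose from where the row before left it; what a row does not reach is not made up. A row lasts 1/10 s, in which the tool goes at most 50 mm and 8.59 degrees, less where a joint would pass 70% of its speed; a pose out of reach is approached as far as the arm can. A call with a number of a shift or a turn outside -1 to 1 is refused whole. A call with a gripper value outside its range is refused whole. OPENING is the opening, from -1 (shut) to 1 (fully open), set as the call begins (- or left out, the last holds). The fingers move at their own pace and stop on an object; the grip force is fixed at half the most. Time passes only in rows, so rows that do not move let the fingers close, or fill a call up. It gives the time, the measured TCP pose, the force, the opening and the grip force at its end, in the units of the state.
- arm.read_state(): the state, without advancing time (a new reading comes with each control period).
- arm.get_image(name): name is "side" or "top"; returns the picture (420x560x3 uint8, red, green, blue); there is no depth.
- arm.camera_params(name): a dict with "K" (3x3 intrinsics, pixels), "k1" (the pictures are not rectified: a ray, as slopes to the right and down, at radius r is drawn at 1 + k1 r^2 times it, then the intrinsics apply), "position" and "orientation" of the camera in the world. Camera axes: x right, y down, z forward; pixel columns grow to the right and rows downward; lengths in mm; the calibration is good to about 2 mm. A picture is of the moment at which its call begins. camera_params takes no time and is no camera call.
- arm.job_done(): hands the job in; it is judged then, once.
The state is a dict: "clock": time; "joints": joint angles; "joint_vel": joint speeds; "joint_efforts": joint torques, N m; "position": TCP position; "ee_rot": TCP orientation; "contact_force": force on the tool from outside, world axes, zero at the start; "wrist_torque": the same for the moment, N m; "gripper_width": finger opening in mm; "grasp_force": force on a finger pad.
Only numpy, scipy, OpenCV 4.12 (cv2) and the standard library are available. Lean on these libraries where they do the work, as an engineer would, in place of code of your own. Each camera call takes 0.05 s, during which the arm holds its last target. There are 200 camera calls.

### The job

Press the red plunger of the rotor feeder fully down once and let it come all the way back up, so that a single rotor is ejected into the channel in front of the tower. Then push that rotor sideways along the channel with the fingertips, without lifting it, until it stands flat and wholly on the green pad. Leave the other two rotors in the tower and the things round about where they are.

Things in the scene. Friction and masses are not known exactly. Their poses are not given: they have to be found in the camera images.
- feeder: Fixed rotor feeder on a grey raised stand whose top is 50 mm above the bench. Origin on the stand's top under the axis of the square aluminium tower (40 x 40 mm outside, 56 mm high), which holds three rotors. x points from the outlet back to the blue press head (x 22 to 82 mm, 46 mm wide, 46 mm high, red plunger above it), y along the channel, z up
- plunger (a joint): stroke of the red plunger in m: 0 = up, 0.023 = fully down (pressed straight down). Spring return, 2 N at the top to 6 N at the bottom. It drives a blade under the tower twice as far towards the outlet, pushing out the lowest rotor; on release the blade returns and the stack drops by one. Each further full press would eject another rotor
- plunger_top (a point): centre of the top face of the red mushroom knob (34 mm diameter), 84 mm above the stand's top when up; moves with it
- outlet (a point): middle of the channel in front of the tower, on its floor (6 mm above the stand's top); the ejected rotor stands within about 10 mm of it. Channel: 41 mm wide (feeder x), runs 80 mm to each side along feeder y; lips on both long sides 4 mm above its floor (the tower stands in the rear one), end stops 12 mm above its floor
- rotor_m1: lowest rotor in the tower, the one that is ejected: black cup with red windings, 28.4 mm diameter, 14 mm high, 0.03 to 0.05 kg, loose; best pushed low on its side (fingertips 2 to 5 mm above the channel floor), as a tip near its top rim can ride up on it; origin at the centre of its underside, z up
- rotor_m2: second rotor in the tower, same kind; drops to the bottom of the tower after the press and stays there
- rotor_m3: top rotor in the tower, same kind; stays in the tower
- pad_green: green inlay on the channel floor at one end of the channel (either end), 40 x 42 mm, level with the floor, against the end stop; origin at its centre, axes as the feeder's, 59 mm along the channel from the outlet
- pad_orange: the same in orange at the other end; not used
- dish: shallow round aluminium dish 70 mm across, 16 mm high, bystander on the stand behind the feeder; origin under its centre
- tape: roll of tape lying flat on the stand behind the feeder, 96 mm across, 25 mm high, bystander; origin under its centre
- loose_rotor: spare rotor standing on the bench to the right of the stand, 28 mm across, 14 mm high, bystander; origin under its centre
- screwdriver: red-handled screwdriver 197 mm long lying on the bench at the right, bystander
- marker: white marker pen 129 mm long lying on the stand behind the feeder, bystander

How it is judged:
By the outcome, as a careful person would: the job done as asked, in the order asked, and still so for the second after the job is handed in, with the robot touching nothing.
It also fails if it takes over 42 s, if anything falls off the work surface, if the arm or the gripper's body presses on something with over 40 N, if the wrist force passes 120 N, or if a joint passes its speed limit or range.

## Working session

There is one attempt and no reset: what is moved stays moved. The work goes in short steps, Python scripts to look and compute and a shell command to move; the robot and the scene stay as the last step left them, time stands still between calls to the robot, and variables do not carry over. Pictures are saved under pics/ and viewed, at most 10 in all, crops included, and the job is handed in when it is done.

```bash
mkdir -p pics; cat > h.py <<'E'
import numpy as np,cv2
from scipy.spatial.transform import Rotation as R
from bench import arm
def ray(name,u,v):
    p=arm.camera_params(name);K=np.array(p["K"])
    d=np.array([(u-K[0,2])/K[0,0],(v-K[1,2])/K[1,1]]);s=d.copy()
    for _ in range(20): s=d/(1+p["k1"]*(s@s))
    return np.array(p["position"],float),R.from_quat(p["orientation"]).apply([s[0],s[1],1])
def onz(name,u,v,z):
    o,d=ray(name,u,v);return o+d*(z-o[2])/d[2]
def tri(a,b):
    o1,d1=ray("side",*a);o2,d2=ray("top",*b)
    t=np.linalg.lstsq(np.c_[d1,-d2],o2-o1,rcond=None)[0]
    return (o1+d1*t[0]+o2+d2*t[1])/2,np.linalg.norm(o1+d1*t[0]-o2-d2*t[1])
def proj(name,P):
    p=arm.camera_params(name);K=np.array(p["K"])
    c=R.from_quat(p["orientation"]).inv().apply(np.array(P)-p["position"]);s=c[:2]/c[2]
    s=s*(1+p["k1"]*(s@s));return K[0,0]*s[0]+K[0,2],K[1,1]*s[1]+K[1,2]
E
python3 - <<'E'
from h import *
for n in("side","top"):
    cv2.imwrite(f"pics/{n}0.png",arm.get_image(n)[:,:,::-1]);p=arm.camera_params(n);print(n,p)
s=arm.read_state();print(s)
E
```

```text
side {'K': array([[397.42761389,   0.        , 283.51259301],
       [  0.        , 397.42761389, 216.19067607],
       [  0.        ,   0.        ,   1.        ]]), 'k1': -0.02804064687568331, 'position': array([ 224.85205882, -539.66664672,  683.30954892]), 'orientation': array([ 0.87758963, -0.26942223,  0.12614699, -0.37594554])}
top {'K': array([[462.40978969,   0.        , 268.55971519],
       [  0.        , 462.40978969, 206.1051683 ],
       [  0.        ,   0.        ,   1.        ]]), 'k1': -0.15481215092472772, 'position': array([400.49220132, -20.54683219, 978.03706402]), 'orientation': array([-0.69439229,  0.71137246, -0.07841028,  0.07496932])}
{'clock': 0.1, 'joints': array([ 1.46758437e+00,  3.85509070e-01,  6.79010872e-03, -4.36193646e-04,
       -1.19398602e+00, -2.58594775e-01]), 'joint_vel': array([-0.00068942, -0.00148148,  0.00154761,  0.00176954, -0.00067088,
       -0.00088277]), 'joint_efforts': array([-3.65136848e-04, -3.93323064e+01,  1.88928294e+01,  4.19798791e+00,
       -2.61284025e-03,  8.97428180e-06]), 'position': array([221.03175927, 584.0723062 , 230.32383876]), 'ee_rot': array([ 9.83666618e-01, -1.79997314e-01, -1.28039084e-04,  9.67183397e-04]), 'contact_force': array([0.29017714, 0.50892532, 0.19972465]), 'wrist_torque': array([-0.05055403,  0.01115428,  0.01085559]), 'grasp_force': 0.0, 'gripper_width': 85.44703754683317}
```

View pics/side0.png

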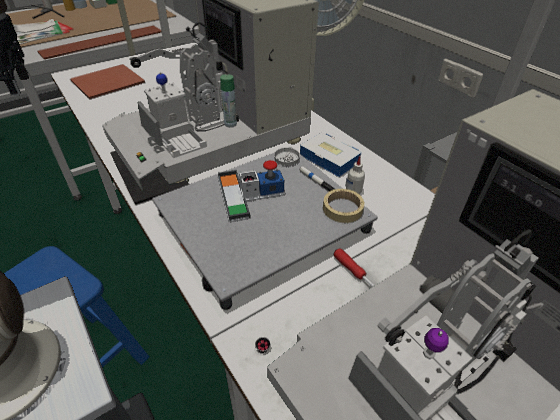

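View pics/top0.png

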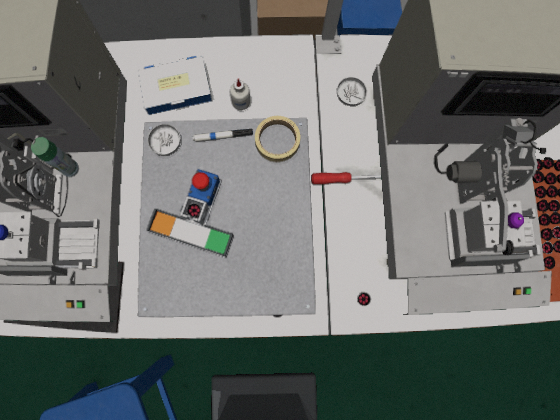

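The feeder sits left of centre in the top view: knob near (201,181), tower near (195,210), green pad near (218,241), orange near (162,224). I'll enlarge both views.

```bash
python3 - <<'E'
from h import *
a=cv2.imread("pics/top0.png")[160:265,140:245];b=cv2.imread("pics/side0.png")[150:230,205:310]
a=cv2.resize(a,None,fx=5.5,fy=5.5,interpolation=cv2.INTER_CUBIC)
cv2.imwrite("pics/top0c.png",a)
b=cv2.resize(b,None,fx=7,fy=7,interpolation=cv2.INTER_CUBIC)
cv2.imwrite("pics/side0c.png",b)
E
```

```text
(no output)
```

View pics/top0c.png

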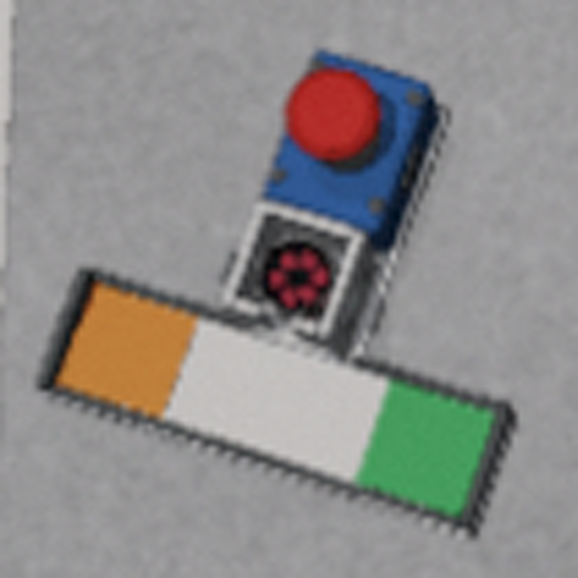

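View pics/side0c.png

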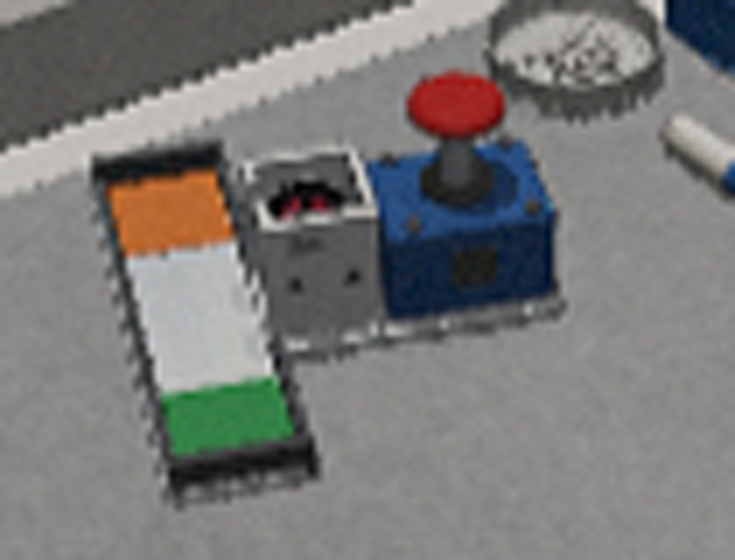

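```bash
python3 - <<'E'
from h import *
from scipy.optimize import least_squares
T=lambda p:((p[0]+.5)/5.5-.5+140,(p[1]+.5)/5.5-.5+160)
S=lambda p:((p[0]+.5)/7-.5+205,(p[1]+.5)/7-.5+150)
t=[T(p) for p in [(95,280),(55,387),(200,320),(163,418),(390,382),(358,483),(497,408),(465,517)]]
for p in t: print(onz("top",*p,56).round(1))
k,e=tri(S((456,101)),T((333,113)));print("knob",k.round(1),e)
for p in [(262,203),(368,238),(330,333),(228,303)]: print("tower",onz("top",*T(p),106).round(1))
for p in [(110,185),(222,172),(160,395),(278,378),(297,438),(172,457)]: print("sidepad",onz("side",*S(p),56).round(1))
print("knob134",onz("top",*T((333,113)),134),onz("side",*S((456,101)),134))
E
```

```text
[600.3 202.2  56. ]
[560.  216.2  56. ]
[584.2 162.1  56. ]
[547.6 175.4  56. ]
[559.3  91.1  56. ]
[522.1 102.9  56. ]
[548.7  51.7  56. ]
[508.8  63.7  56. ]
knob [641.  102.2 131.4] 0.35093520934593186
tower [616.  130.8 106. ]
tower [602.3  93.  106. ]
tower [568.5 106.2 106. ]
tower [580.1 142.4 106. ]
sidepad [562.8 215.6  56. ]
sidepad [601.  199.9  56. ]
sidepad [522.3 103.8  56. ]
sidepad [559.9  89.4  56. ]
sidepad [549.9  60.   56. ]
sidepad [510.9  74.7  56. ]
knob134 [640.4286081  101.73142154 134.        ] [638.85356776  99.16960942 134.        ]
```

```bash
python3 -m handwheel '[{"x":0.05,"y":-0.23},{"x":0.05,"y":-0.23},{"x":0.05,"y":-0.23},{"x":0.05,"y":-0.23},{"x":0.1,"y":-0.2},{"x":0.1,"y":-0.2},{"x":0.1,"y":-0.2},{"x":0.1,"y":-0.2}]' -1
```

```text
invalid input at $[0]: expected keys x, y, z, ax, ay, az
```

```bash
python3 -m handwheel '[{"x":0.05,"y":-0.23,"z":0,"ax":0,"ay":0,"az":0},{"x":0.05,"y":-0.23,"z":0,"ax":0,"ay":0,"az":0},{"x":0.05,"y":-0.23,"z":0,"ax":0,"ay":0,"az":0},{"x":0.05,"y":-0.23,"z":0,"ax":0,"ay":0,"az":0},{"x":0.1,"y":-0.2,"z":0,"ax":0,"ay":0,"az":0},{"x":0.1,"y":-0.2,"z":0,"ax":0,"ay":0,"az":0},{"x":0.1,"y":-0.2,"z":0,"ax":0,"ay":0,"az":0},{"x":0.1,"y":-0.2,"z":0,"ax":0,"ay":0,"az":0}]' -1
```

```text
clock: 0.9
position: [341.3, 238.7, 231.2]
ee_rot: [0.984, -0.18, -0.0, -0.0]
contact_force: [0.8, -0.6, 0.5]
gripper_width: 0.2
grasp_force: 0.0
```

```bash
python3 -m handwheel '[{"x":0.187,"y":-0.086,"z":0,"ax":0,"ay":0,"az":0.013},{"x":0.187,"y":-0.086,"z":0,"ax":0,"ay":0,"az":0},{"x":0.187,"y":-0.086,"z":0,"ax":0,"ay":0,"az":0},{"x":0.187,"y":-0.086,"z":0,"ax":0,"ay":0,"az":0},{"x":0.187,"y":-0.086,"z":0,"ax":0,"ay":0,"az":0},{"x":0.187,"y":-0.086,"z":-0.1,"ax":0,"ay":0,"az":0},{"x":0.187,"y":-0.086,"z":-0.15,"ax":0,"ay":0,"az":0},{"x":0.187,"y":-0.086,"z":-0.1,"ax":0,"ay":0,"az":0}]'
python3 - <<'E'
from h import *
a=arm.get_image("side");s=arm.read_state();print(s["position"],s["contact_force"])
cv2.imwrite("pics/side1.png",cv2.resize(a[100:230,190:330,::-1],None,fx=4,fy=4,interpolation=cv2.INTER_CUBIC))
E
```

```text
clock: 1.7
position: [640.1, 102.1, 159.3]
ee_rot: [0.985, -0.17, -0.001, 0.0]
contact_force: [0.6, 0.9, 0.1]
gripper_width: 0.3
grasp_force: 0.0
[643.34534942  99.31685609 153.82072673] [ 5.04580168 -0.27283513 -2.14841579]
```

View pics/side1.png

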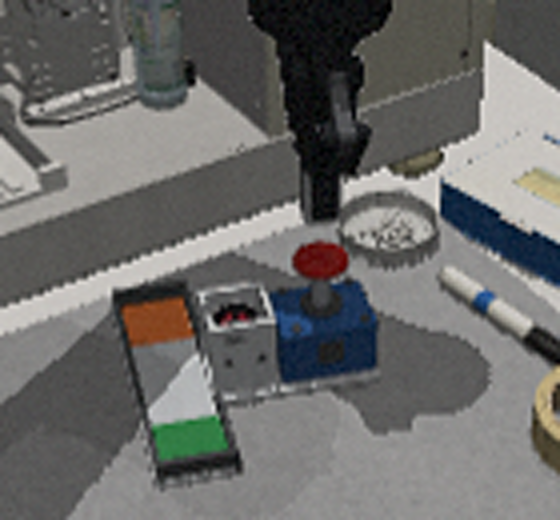

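The shut fingertips (crop 320,215) hang straight above the knob (320,260). Descending.

```bash
python3 -m handwheel '[{"x":0,"y":0,"z":-0.05,"ax":0,"ay":0,"az":0},{"x":0,"y":0,"z":-0.05,"ax":0,"ay":0,"az":0},{"x":0,"y":0,"z":-0.03,"ax":0,"ay":0,"az":0},{"x":0,"y":0,"z":-0.02,"ax":0,"ay":0,"az":0},{"x":0,"y":0,"z":0,"ax":0,"ay":0,"az":0},{"x":0,"y":0,"z":0,"ax":0,"ay":0,"az":0},{"x":0,"y":0,"z":0,"ax":0,"ay":0,"az":0},{"x":0,"y":0,"z":0,"ax":0,"ay":0,"az":0}]'
```

```text
clock: 2.55
position: [639.9, 103.6, 132.7]
ee_rot: [0.985, -0.17, 0.001, -0.0]
contact_force: [-1.6, 1.3, 1.5]
gripper_width: 0.2
grasp_force: 1.0
```

```bash
python3 -m handwheel '[{"x":0,"y":0,"z":-0.02,"ax":0,"ay":0,"az":0},{"x":0,"y":0,"z":-0.02,"ax":0,"ay":0,"az":0},{"x":0,"y":0,"z":-0.02,"ax":0,"ay":0,"az":0},{"x":0,"y":0,"z":-0.02,"ax":0,"ay":0,"az":0},{"x":0,"y":0,"z":-0.02,"ax":0,"ay":0,"az":0},{"x":0,"y":0,"z":-0.01,"ax":0,"ay":0,"az":0},{"x":0,"y":0,"z":0,"ax":0,"ay":0,"az":0},{"x":0,"y":0,"z":0,"ax":0,"ay":0,"az":0}]'
```

```text
clock: 3.35
position: [640.3, 103.5, 111.1]
ee_rot: [0.986, -0.17, 0.001, -0.0]
contact_force: [-3.4, 1.5, 8.4]
gripper_width: -0.2
grasp_force: 4.0
```

Force 8 N (spring 6 plus a little friction); go on until the hard stop shows.

```bash
python3 -m handwheel '[{"x":0,"y":0,"z":-0.005,"ax":0,"ay":0,"az":0},{"x":0,"y":0,"z":-0.005,"ax":0,"ay":0,"az":0},{"x":0,"y":0,"z":0,"ax":0,"ay":0,"az":0},{"x":0,"y":0,"z":0,"ax":0,"ay":0,"az":0},{"x":0,"y":0,"z":0,"ax":0,"ay":0,"az":0},{"x":0,"y":0,"z":0,"ax":0,"ay":0,"az":0},{"x":0,"y":0,"z":0,"ax":0,"ay":0,"az":0},{"x":0,"y":0,"z":0,"ax":0,"ay":0,"az":0}]'
```

```text
clock: 4.15
position: [640.3, 103.6, 111.0]
ee_rot: [0.986, -0.169, 0.001, -0.0]
contact_force: [-6.2, 1.2, 14.1]
gripper_width: -0.4
grasp_force: 7.5
```

The knob has hit its hard stop: z stayed at 111 while the force rose. Now straight up, then look.

```bash
python3 -m handwheel '[{"x":0,"y":0,"z":0.03,"ax":0,"ay":0,"az":0},{"x":0,"y":0,"z":0.05,"ax":0,"ay":0,"az":0},{"x":0,"y":0,"z":0.05,"ax":0,"ay":0,"az":0},{"x":0,"y":0,"z":0.08,"ax":0,"ay":0,"az":0},{"x":0,"y":0,"z":0.1,"ax":0,"ay":0,"az":0},{"x":-0.1,"y":0.1,"z":0.1,"ax":0,"ay":0,"az":0},{"x":-0.1,"y":0.2,"z":0,"ax":0,"ay":0,"az":0},{"x":-0.1,"y":0.2,"z":0,"ax":0,"ay":0,"az":0}]'
python3 - <<'E'
from h import *
a=arm.get_image("side");b=arm.get_image("top");s=arm.read_state();print(s["position"],s["contact_force"])
c=lambda i,x,y,f:cv2.resize(i[y:y+100,x:x+100,::-1],None,fx=f,fy=f,interpolation=cv2.INTER_CUBIC)
cv2.imwrite("pics/two.png",np.hstack([c(a,205,140,4),c(b,140,165,4)]))
E
```

```text
clock: 4.95
position: [579.2, 203.4, 190.3]
ee_rot: [0.985, -0.171, 0.0, -0.0]
contact_force: [0.4, 0.6, -0.6]
gripper_width: -0.2
grasp_force: 0.0
[577.67256209 206.6274789  189.77849822] [-0.56676391 -0.16818765 -0.33647411]
```

View pics/two.png

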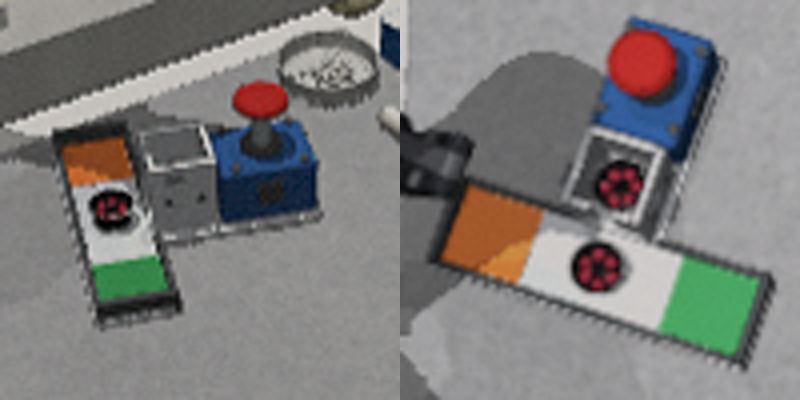

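One rotor is in the channel, upright (right crop 199,268; left crop 111,209), and the knob is up again.

```bash
python3 - <<'E'
from h import *
A=((111.5)/4-.5+205,209.5/4-.5+140);B=(199.5/4-.5+140,268.5/4-.5+165)
r=tri(A,B);print(r,onz("top",*B,70),onz("side",*A,70))
o=np.array([553.8,133.1]);y=np.array([.332,.944]);x=np.array([.944,-.332])
P=onz("top",*B,70)[:2];print("feeder xy rel outlet",(P-o)@x,(P-o)@y)
for d in(45,50):print(d,o+d*y)
print("pad",o-59*y)
E
```

```text
(array([553.01421227, 132.75973124,  65.18321067]), np.float64(0.7737684376621077)) [552.571901   131.81631898  70.        ] [550.08234349 127.62078431  70.        ]
feeder xy rel outlet -0.7331433582636027 -1.6195237505743056
45 [568.74 175.58]
50 [570.4 180.3]
pad [534.212  77.404]
```

```bash
python3 -m handwheel '[{"x":-0.05,"y":-0.14,"z":0,"ax":0,"ay":0,"az":0},{"x":0,"y":0,"z":-0.15,"ax":0,"ay":0,"az":0},{"x":0,"y":0,"z":-0.2,"ax":0,"ay":0,"az":0},{"x":0,"y":0,"z":-0.15,"ax":0,"ay":0,"az":0},{"x":0,"y":0,"z":-0.05,"ax":0,"ay":0,"az":0},{"x":0,"y":0,"z":0,"ax":0,"ay":0,"az":0},{"x":0,"y":0,"z":0,"ax":0,"ay":0,"az":0},{"x":0,"y":0,"z":0,"ax":0,"ay":0,"az":0}]'
```

```text
clock: 5.85
position: [571.0, 175.8, 81.8]
ee_rot: [0.985, -0.17, 0.001, -0.001]
contact_force: [0.8, 1.1, -0.3]
gripper_width: 0.1
grasp_force: 0.0
```

```bash
python3 -m handwheel '[{"x":-0.01,"y":0,"z":-0.05,"ax":0,"ay":0,"az":0},{"x":0,"y":0,"z":-0.03,"ax":0,"ay":0,"az":0},{"x":0,"y":0,"z":-0.02,"ax":0,"ay":0,"az":0},{"x":0,"y":0,"z":-0.01,"ax":0,"ay":0,"az":0},{"x":0,"y":0,"z":0,"ax":0,"ay":0,"az":0},{"x":0,"y":0,"z":0,"ax":0,"ay":0,"az":0},{"x":0,"y":0,"z":0,"ax":0,"ay":0,"az":0},{"x":0,"y":0,"z":0,"ax":0,"ay":0,"az":0}]'
python3 - <<'E'
from h import *
a=arm.get_image("side");b=arm.get_image("top");s=arm.read_state();print(s["position"],s["contact_force"])
c=lambda i,x,y,f:cv2.resize(i[y:y+100,x:x+100,::-1],None,fx=f,fy=f,interpolation=cv2.INTER_CUBIC)
cv2.imwrite("pics/three.png",np.hstack([c(a,205,140,4),c(b,140,165,4)]))
E
```

```text
clock: 6.65
position: [567.8, 175.3, 58.1]
ee_rot: [0.985, -0.17, 0.0, -0.0]
contact_force: [-0.1, 0.1, 0.1]
gripper_width: -0.1
grasp_force: 0.0
[567.79207304 175.28147174  58.03184346] [0.18747391 0.77229047 0.24688047]
```

View pics/three.png

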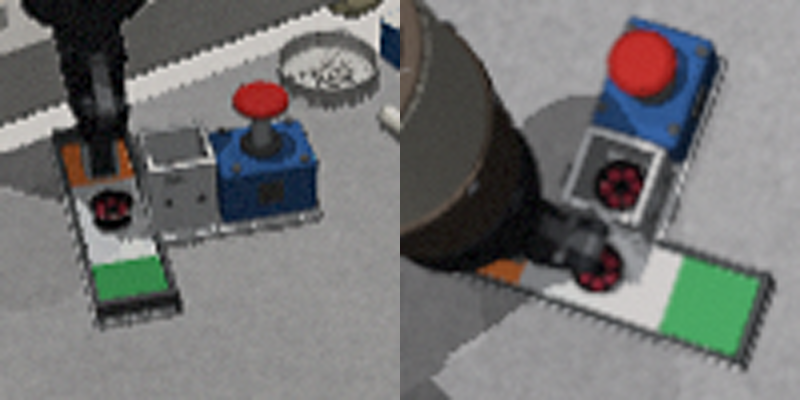

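The fingers stand free in the channel behind the rotor. Pushing along -feeder y (-0.332, -0.944), 50 mm first.

```bash
python3 -m handwheel '[{"x":-0.0105,"y":-0.03,"z":0.005,"ax":0,"ay":0,"az":0},{"x":-0.0105,"y":-0.03,"z":0,"ax":0,"ay":0,"az":0},{"x":-0.0105,"y":-0.03,"z":0,"ax":0,"ay":0,"az":0},{"x":-0.0105,"y":-0.03,"z":0,"ax":0,"ay":0,"az":0},{"x":-0.0105,"y":-0.03,"z":0,"ax":0,"ay":0,"az":0},{"x":-0.0105,"y":-0.03,"z":0,"ax":0,"ay":0,"az":0},{"x":-0.0105,"y":-0.03,"z":0,"ax":0,"ay":0,"az":0},{"x":-0.0105,"y":-0.03,"z":0,"ax":0,"ay":0,"az":0}]'
python3 -m handwheel '[{"x":0,"y":0,"z":0,"ax":0,"ay":0,"az":0},{"x":0,"y":0,"z":0,"ax":0,"ay":0,"az":0},{"x":0,"y":0,"z":0,"ax":0,"ay":0,"az":0},{"x":0,"y":0,"z":0,"ax":0,"ay":0,"az":0},{"x":0,"y":0,"z":0,"ax":0,"ay":0,"az":0},{"x":0,"y":0,"z":0,"ax":0,"ay":0,"az":0},{"x":0,"y":0,"z":0,"ax":0,"ay":0,"az":0},{"x":0,"y":0,"z":0,"ax":0,"ay":0,"az":0}]'
python3 - <<'E'
from h import *
a=arm.get_image("side");b=arm.get_image("top");s=arm.read_state();print(s["position"],s["contact_force"])
c=lambda i,x,y,f:cv2.resize(i[y:y+100,x:x+100,::-1],None,fx=f,fy=f,interpolation=cv2.INTER_CUBIC)
cv2.imwrite("pics/four.png",np.hstack([c(a,205,140,4),c(b,140,165,4)]))
E
```

```text
clock: 7.55
position: [550.7, 126.7, 58.9]
ee_rot: [0.985, -0.17, 0.0, -0.0]
contact_force: [0.6, 0.9, 0.3]
gripper_width: 0.2
grasp_force: 0.1
clock: 8.35
position: [550.9, 127.3, 58.9]
ee_rot: [0.985, -0.17, -0.0, 0.0]
contact_force: [-0.3, 0.1, 0.6]
gripper_width: -0.3
grasp_force: 0.0
[550.9149674  127.26418311  58.88926857] [ 0.38562913 -0.4843632   0.09916949]
```

View pics/four.png

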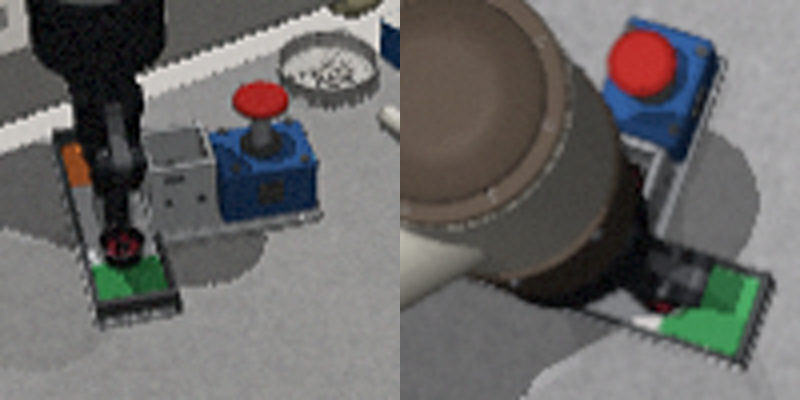

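Rotor's top now at side crop (123,245), upright against the fingers, about to enter the green.

```bash
python3 - <<'E'
from h import *
f=lambda u,v,z:onz("side",(u+.5)/4-.5+205,(v+.5)/4-.5+140,z)[:2]
y=np.array([.332,.944]);x=np.array([.944,-.332]);o=np.array([553.8,133.1])
for P in (f(111,209,70),f(123,245,70),f(93,262,56),f(158,256,56),f(170,290,56),f(100,302,56)): print(P.round(1),((P-o)@x).round(1),((P-o)@y).round(1))
T=arm.read_state()["position"][:2];print((T-o)@x,(T-o)@y)
E
```

```text
[550.1 127.6] -1.7 -6.4
[539.8  95. ] -0.5 -40.6
[524.7 105.9] -18.4 -35.3
[559.4  89.4] 19.8 -39.3
[550.1  59.9] 20.8 -70.3
[511.4  73.3] -20.2 -70.5
-0.7859795624330106 -6.466841966366822
```

```bash
python3 -m handwheel '[{"x":-0.005,"y":-0.0142,"z":0,"ax":0,"ay":0,"az":0},{"x":-0.005,"y":-0.0142,"z":0,"ax":0,"ay":0,"az":0},{"x":-0.005,"y":-0.0142,"z":0,"ax":0,"ay":0,"az":0},{"x":-0.005,"y":-0.0142,"z":0,"ax":0,"ay":0,"az":0},{"x":-0.005,"y":-0.0142,"z":0,"ax":0,"ay":0,"az":0},{"x":-0.005,"y":-0.0142,"z":0,"ax":0,"ay":0,"az":0},{"x":-0.005,"y":-0.0142,"z":0,"ax":0,"ay":0,"az":0},{"x":0,"y":0,"z":0,"ax":0,"ay":0,"az":0}]'
python3 -m handwheel '[{"x":0,"y":0,"z":0,"ax":0,"ay":0,"az":0},{"x":0,"y":0,"z":0,"ax":0,"ay":0,"az":0},{"x":0.01,"y":0.0283,"z":0,"ax":0,"ay":0,"az":0},{"x":0.01,"y":0.0283,"z":0,"ax":0,"ay":0,"az":0},{"x":0.0,"y":0.0,"z":0.05,"ax":0,"ay":0,"az":0},{"x":0,"y":0,"z":0.1,"ax":0,"ay":0,"az":0},{"x":0,"y":0,"z":0.2,"ax":0,"ay":0,"az":0},{"x":0,"y":0,"z":0.2,"ax":0,"ay":0,"az":0}]'
python3 -m handwheel '[{"x":0,"y":0.2,"z":0,"ax":0,"ay":0,"az":0},{"x":-0.1,"y":0.2,"z":0,"ax":0,"ay":0,"az":0},{"x":-0.2,"y":0.1,"z":0,"ax":0,"ay":0,"az":0},{"x":-0.2,"y":0,"z":0,"ax":0,"ay":0,"az":0},{"x":-0.1,"y":0,"z":0,"ax":0,"ay":0,"az":0},{"x":0,"y":0,"z":0,"ax":0,"ay":0,"az":0},{"x":0,"y":0,"z":0,"ax":0,"ay":0,"az":0},{"x":0,"y":0,"z":0,"ax":0,"ay":0,"az":0}]'
python3 - <<'E'
from h import *
a=arm.get_image("side");b=arm.get_image("top");s=arm.read_state();print(s["position"],s["contact_force"])
c=lambda i,x,y,f:cv2.resize(i[y:y+100,x:x+100,::-1],None,fx=f,fy=f,interpolation=cv2.INTER_CUBIC)
cv2.imwrite("pics/five.png",np.hstack([c(a,205,140,4),c(b,140,165,4)]))
E
```

```text
clock: 9.25
position: [543.7, 106.9, 58.9]
ee_rot: [0.985, -0.17, -0.0, 0.0]
contact_force: [0.6, -0.1, 0.1]
gripper_width: 0.0
grasp_force: 0.0
clock: 10.05
position: [547.5, 118.6, 170.3]
ee_rot: [0.986, -0.17, -0.0, 0.001]
contact_force: [0.9, 1.1, 0.3]
gripper_width: 0.1
grasp_force: 0.0
clock: 10.85
position: [428.9, 219.1, 169.4]
ee_rot: [0.985, -0.17, 0.0, -0.0]
contact_force: [-0.0, -0.0, 0.2]
gripper_width: -0.2
grasp_force: 0.0
[428.79702608 218.72816599 168.86053805] [ 0.63720912  0.44110419 -0.21152625]
```

View pics/five.png

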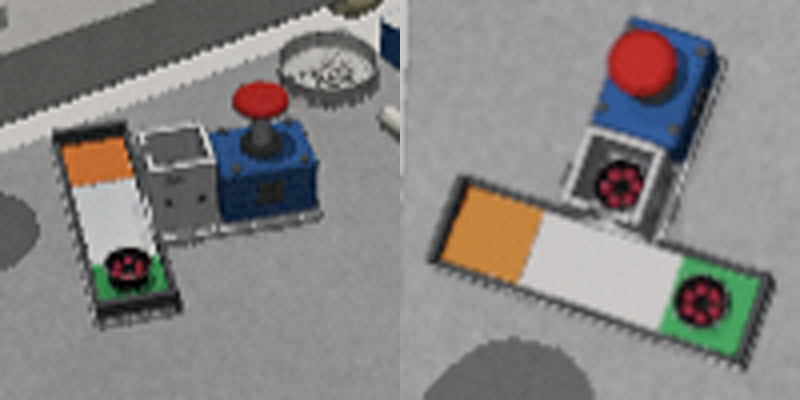

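```bash
python3 - <<'E'
from h import *
f=lambda u,v,z:onz("top",(u+.5)/4-.5+140,(v+.5)/4-.5+165,z)[:2]
g=lambda u,v,z:onz("side",(u+.5)/4-.5+205,(v+.5)/4-.5+140,z)[:2]
y=np.array([.332,.944]);x=np.array([.944,-.332]);o=np.array([553.8,133.1])
P=lambda q:print(q.round(1),((q-o)@x).round(1),((q-o)@y).round(1))
P(f(302,301,70));P(g(128,267,70))
# pad corners
for c in((685,257),(660,331),(763,281),(742,357)):P(f(c[0]-400,c[1],56))
E
```

```text
[534.9  80.2] -0.3 -56.2
[532.7  76.6] -1.2 -60.3
[559.6  90.4] 19.7 -38.4
[522.2 103. ] -19.9 -38.9
[546.5  50.9] 20.4 -80.0
[508.2  61.7] -19.4 -82.5
```

The rotor is upright on green: centre 56–60 mm from the outlet, against an allowed 53–65. Handing in.

```bash
python3 -c "
from bench import arm
print(arm.job_done())"
```

```text
the job is handed in; nothing more can be done
None
```

I pressed the plunger fully down once and it came back up, ejecting one rotor. I pushed that rotor along the channel until it stood flat and wholly on the green pad (about 3 mm inside its edge by the last image), then handed the job in with the arm clear and about 11 s on the clock.

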